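# Shim a rocking stirrer with a wedge

### The arm

A 7-joint arm with a two-finger parallel gripper is mounted at the origin on a cart in front of the work surface, level with it; the furniture and walls round the work are solid. World frame = base frame: x ahead of the robot, y to its left, z up, the work surface at z = 0. Lengths are in m, angles in rad, forces in N, time in s.
With the tool pointing down it reaches from about 0.4 to 0.85 m from the base axis. Payload 10.4 kg.
Tool frame: the origin (TCP) lies on the centre line of the jaws, within the pads' length; the fingertips stand bot.tip_extent ahead of it and the grasp point (between the pads) is the TCP (bot.tip_extent is the distance from the TCP to the fingertips, in m); z points along the fingers, y is the line along which they close (so a half turn about z gives the same grasp; the last joint's range is limited). The gripper opens to 85 mm and grips with 20 to 120 N. Pads are 22 mm wide; open, the fingers measure 114 mm over their backs; the gripper's body (76 mm by 85 mm) begins 54 mm behind the grasp point. The pads swing forward as they close: fully open they stand 13 mm farther back than shut.
Start: joints at [-1.145, 0.332, -0.065, 1.46, 0.022, 1.35, -0.088], TCP at [0.271, 0.563, 0.25] pointing down, gripper open.
Joint ranges: [-2.6, 2.6], [-0.5, 2.12], [-1.47, 1.34], [0.16, 2.42], [-1.27, 4.41], [0.06, 2.06], [-2.6, 2.6]. Speed limits (rad/s): [2.22, 2.22, 2.79, 2.79, 3.14, 3.14, 3.14].

### API

Orientations are given as a 3x3 rotation matrix whose columns are the frame's x, y, z axes.
In Python, from bench import bot, viewer, order gives the robot as it stands.
- The arm moves only by the tool drive_tool, never from a script. Its argument "rows" is a list that holds one entry, the list of rows, each a list of 6 numbers: the shift along the world's x, y, z as a fraction of full scale, then the turn, a rotation vector about the world's x, y, z as a fraction of full scale. In form: [[[x, y, z, ax, ay, az], ...]]. A call has exactly 10 rows; each row shifts and turns the commanded pose from where the row before left it; what a row does not reach is not made up. Full scale, the value 1, is 0.2 m for a shift and pi/2 rad for a turn. A row lasts 1/8 s, in which the tool goes at most 62.5 mm and 10.7 degrees, less where a joint would pass 70% of its speed; a pose out of reach is approached as far as the arm can. A call with a number of a shift or a turn outside -1 to 1 is refused whole. A call with a gripper value outside its range is refused whole. "gripper" is the closure, from -1 (fully open) to 1 (shut), so that 0 is half open, set as the call begins (left out, the last holds). The fingers move at their own pace and stop on an object; "grip_force" is the grip in N (left out, the last holds). Time passes only in rows, so rows that do not move let the fingers close, or fill a call up. It gives the time, the measured TCP pose, the force, the opening and the grip force at its end, in the units of the state.
- bot.observe(): the state, without advancing time (a new reading comes with each control period).
- viewer.read_camera(name): name is "scene" or "top" or "wrist"; returns a dict with "img" (480x640x3 uint8, blue, green, red), "fx", "fy", "cx", "cy" (pixels), "cam_to_world" (4x4, takes a point from camera to world coordinates). Camera axes: x right, y down, z forward; pixel columns grow to the right and rows downward; lengths in m; the calibration is good to about 2 mm. A picture is of the moment at which its call begins. There is no depth.
- order.hand_in(): hands the job in; it is judged then, once.
The state is a dict: "clock": time; "qpos": joint angles; "joint_vel": joint speeds; "joint_torque": joint torques, N m; "position": TCP position; "ee_rot": TCP orientation; "force": force on the tool from outside, world axes, zero at the start; "torque": the same for the moment, N m; "gripper_width": finger opening in m; "grip_force": force on a finger pad.
Only numpy, scipy, OpenCV 4.12 (cv2) and the standard library are available. Lean on these libraries where they do the work, as an engineer would, in place of code of your own. Each camera call takes 0.05 s, during which the arm holds its last target. There are 200 camera calls.

### The job

The magnetic stirrer rocks because its foot nearest the wedge (front left) is screwed in too far and hangs clear of the worktop. With the fingertips, slide the wedge tip first along the worktop under that foot until it sits snug and takes up the play without jacking the stirrer up, then press down firmly on the stirrer's top right above that foot to check that it no longer rocks, and take the hand away. Do not grip or lift anything, leave the stirrer where it stands and leave the other things alone.

Things in the scene. Friction and masses are not known exactly. Their poses are not given: they have to be found in the camera images.
- stirrer: magnetic stirrer: loose grey box, about 2.4 kg, 170 x 170 mm, flat top 70 mm high, round steel plate (110 mm across, 5 mm higher) in the middle, two knobs in front. Origin: on the worktop below its middle; x to its back (away from the robot at yaw 0), y to its left, z up. Four round feet 16 mm across, centred 63 mm from the middle in x and y; housing's underside 12 mm up
- under_foot (a point): point on the stirrer's base plane (on the worktop) right below the centre of its short foot, at x = -63, y = +63 mm of the stirrer. The foot's flat underside, 16 mm across, hangs 4 to 8 mm above this point (not told how much). The other three feet stand on the worktop and the stirrer is level
- stirrer_corner (a point): point on the stirrer's flat top right above the short foot, 70 mm above the worktop while it is level; the place to press. Unwedged, about 5 to 9 N straight down here tips the corner until the foot touches the worktop; it comes back when let go
- wedge: loose grey plastic wedge, 100 mm long, 36 mm wide, 60 g, left of the short foot, tip roughly towards it. Origin: middle of its underside; x from thick end to tip, z up. 1.5 mm thick at the tip (x = +50 mm), rising evenly to 13 mm at x = -36 mm. It slides with under 1 N; once it meets the foot the push rises to about 5 N before the stirrer starts to lift; it stays put when let go
- wedge_back (a point): middle of the foot of the wedge's flat back face (x = -50 mm), the face to push on: the last 14 mm of the wedge are an upright block 22 mm high, 36 mm wide
- wedge_tip (a point): middle of the wedge's thin end, on the worktop
- beaker: glass beaker, 52 mm across and 70 mm tall, standing near the middle of the stirrer's plate; leave alone. Origin at the centre of its underside
- vial_front: small screw-cap vial with a blue cap, 27 mm across, 52 mm tall, in front of the stirrer; leave alone. Origin at the centre of its underside
- vial_left: small screw-cap vial with a white cap, 27 mm across, 52 mm tall, left of the stirrer and beyond the wedge; leave alone. Origin at the centre of its underside
- tape: white tape roll lying flat, 68 mm across, 19 mm high, right of the stirrer; leave alone. Origin at the centre of its underside
- bottle: brown reagent bottle, 56 mm across, 110 mm tall, farther left; leave alone. Origin at the centre of its underside
- filters: small carton, 52 x 75 x 40 mm, farther left, near the edge of the worktop; leave alone. Origin at the centre of its underside
Not all that is in view belongs to the job. Several things have the shape of the wedge; the one meant has the colours described above.

How it is judged:
By the outcome, as a careful person would: the job done as asked, in the order asked, and still so for the second after the job is handed in, with the robot touching nothing.
It also fails if it takes over 51 s, if anything falls off the work surface, if the arm or the gripper's body presses on something with over 40 N, if the wrist force passes 120 N, or if a joint passes its speed limit or range.

## Working session

There is one attempt and no reset: what is moved stays moved. The work goes in short steps, Python scripts to look and compute and a tool call to move; the robot and the scene stay as the last step left them, time stands still between calls to the robot, and variables do not carry over. Pictures are saved under pics/ and viewed, at most 10 in all, crops included, and the job is handed in when it is done.

Besides the shell and the picture viewer there is one more tool, called after ">>>" as name([rows], argument=value, ...), one row to a line, values as JSON. drive_tool: Moves the arm, as the interface text tells. Its arguments: {"type":"object","properties":{"rows":{"type":"array"},"gripper":{"type":"number"},"grip_force":{"type":"number"}},"required":["rows"]}

```bash
mkdir -p pics
python3 - <<'E'
from bench import bot,viewer
import cv2,numpy as np
s=bot.observe();print(s['clock'],s['position'],np.round(s['ee_rot'],3).tolist(),s['force'],s['gripper_width'],bot.tip_extent)
for n in ("scene","top"):
    c=viewer.read_camera(n);cv2.imwrite(f"pics/{n}0.png",c['img']);print(n,c['fx'],c['fy'],c['cx'],c['cy'],np.round(c['cam_to_world'],4).tolist())
E
```

```text
0.0 [0.27102309 0.56278946 0.24950268] [[-0.901, 0.434, -0.001], [0.434, 0.901, -0.001], [-0.0, -0.001, -1.0]] [ 0.30390956  0.00964579 -0.64578798] 0.08484845635427607 0.019
scene 504.99670773912476 504.99670773912476 322.22601952991795 241.5368014974689 [[0.8415, -0.2315, 0.4882, -0.1216], [-0.5401, -0.3378, 0.7708, -0.9997], [-0.0135, -0.9123, -0.4093, 0.645], [0.0, 0.0, 0.0, 1.0]]
top 487.1762350650997 487.1762350650997 310.2106547595142 240.12283492109563 [[-0.0306, -0.9932, 0.1121, 0.435], [-0.9994, 0.0288, -0.0177, 0.0666], [0.0143, -0.1126, -0.9935, 1.0611], [0.0, 0.0, 0.0, 1.0]]
```

View pics/top0.png

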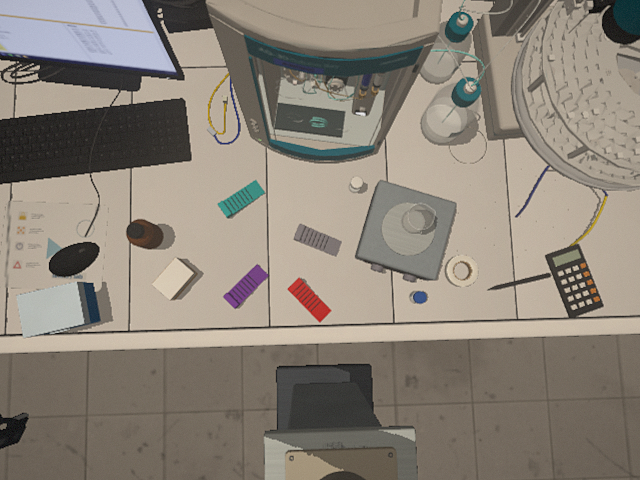

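View pics/scene0.png

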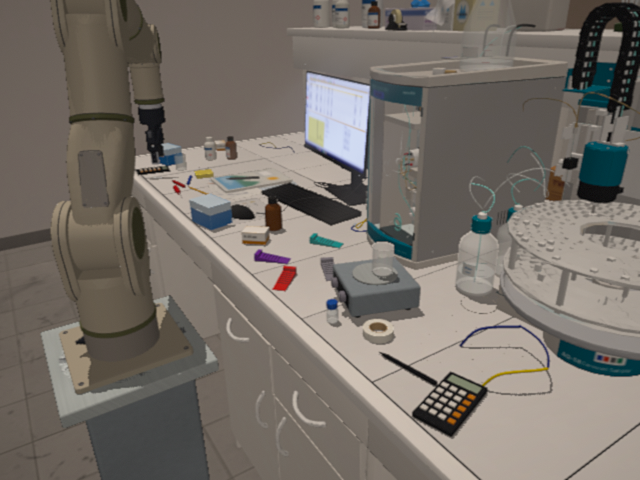

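The top view shows the grey wedge at about (317,239) and the stirrer at about (405,230). I'll enlarge that part.

Run:
```python
import cv2
i=cv2.imread("pics/top0.png")[165:305,280:480]
cv2.imwrite("pics/crop0.png",cv2.resize(i,None,fx=4,fy=4,interpolation=cv2.INTER_CUBIC))
```

```text
(no output)
```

View pics/crop0.png

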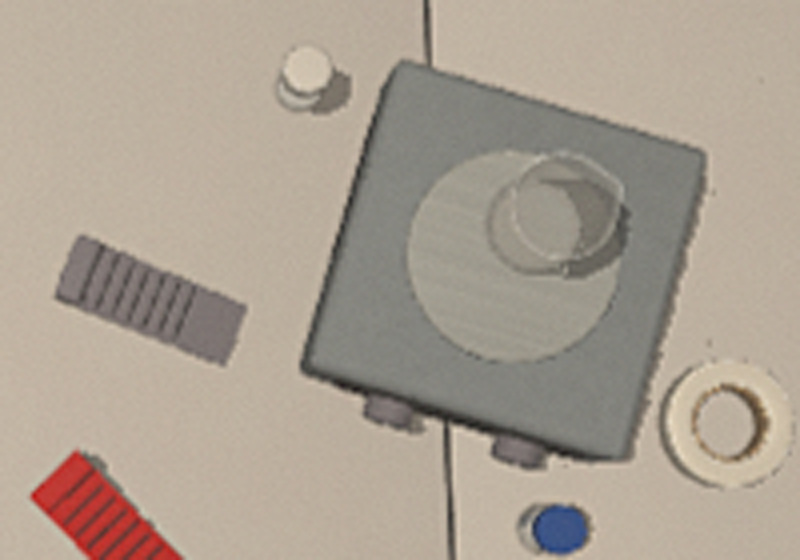

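```bash
cat > h.py <<'E'
import numpy as np,cv2
from bench import bot,viewer
def ray(c,u,v,z):
    M=c['cam_to_world'];d=M[:3,:3]@[(u-c['cx'])/c['fx'],(v-c['cy'])/c['fy'],1]
    return M[:3,3]+d*(z-M[2,3])/d[2]
def proj(c,p):
    M=c['cam_to_world'];q=M[:3,:3].T@(np.array(p)-M[:3,3]);return np.array([c['fx']*q[0]/q[2]+c['cx'],c['fy']*q[1]/q[2]+c['cy']])
E
python3 - <<'E'
from h import *
c=viewer.read_camera("top")
f=lambda x,y,z:ray(c,280+(x+.5)/4-.5,165+(y+.5)/4-.5,z)
P={k:f(*v) for k,v in dict(bl=(403,62,.07),br=(706,152,.07),fr=(632,458,.07),fl=(303,368,.07),t1=(246,306,.0015),t2=(224,364,.0015),b1=(82,235,.022),b2=(57,298,.022),be=(567,205,.145),bef=(535,225,.075),vl=(306,70,.052),vf=(560,529,.052)).items()}
for k,v in P.items():print(k,np.round(v*1000,1))
m=(P['bl']+P['br']+P['fr']+P['fl'])/4
for a,b in('bl','br'),('br','fr'),('fr','fl'),('fl','bl'),('t1','t2'),('b1','b2'),('t1','b1'),('t2','b2'):
    d=P[b]-P[a];print(a,b,np.linalg.norm(d[:2])*1e3,np.degrees(np.arctan2(d[1],d[0])))
x=P['bl']+P['br']-P['fl']-P['fr'];y=P['bl']+P['fl']-P['br']-P['fr']
print('mid',m,np.degrees(np.arctan2(x[1],x[0])),np.degrees(np.arctan2(y[1],y[0]))-90)
t=(P['t1']+P['t2'])/2;b=(P['b1']+P['b2'])/2;print('tip',t,'back',b,np.degrees(np.arctan2(*(t-b)[1::-1])))
E
```

```text
bl [ 668.2 -100.8   70. ]
br [ 616.3 -256.    70. ]
fr [ 459.4 -208.    70. ]
fl [510.2 -42.2  70. ]
t1 [550.4 -19.8   1.5]
t2 [518.9  -6.6   1.5]
b1 [589.2  68.8  22. ]
b2 [555.4  83.1  22. ]
be [ 578.8 -163.3  145. ]
bef [ 579.9 -163.8   75. ]
vl [669.5 -52.2  52. ]
vf [ 424.5 -173.5   52. ]
bl br 163.64932199129723 -108.48017342174049
br fr 164.09729116281255 162.9818653485302
fr fl 173.42612376019196 72.95110437201016
fl bl 168.46666954506853 -20.363251181515714
t1 t2 34.13768342773817 157.22707715427666
b1 b2 36.687777395036996 156.94076471931027
t1 b1 96.72236734448224 66.36236039577174
t2 b2 96.900813751201 67.87155488489223
mid [ 0.56352344 -0.15172977  0.07      ] -18.71267399981385 -17.74377649197072
tip [ 0.53463272 -0.01322776  0.0015    ] back [0.57227369 0.07595753 0.022     ] -112.88234686984038
```

Foot ≈ (0.523, −0.072); wedge heading about −113°. Next I move above and behind the wedge's back, with the fingers shut and turned flat to the back face.

>>> drive_tool([
  [[0.155,-0.22,-0.05,0,0,-0.108],[0.155,-0.22,-0.05,0,0,-0.108],[0.155,-0.22,-0.05,0,0,-0.108],[0.155,-0.22,-0.05,0,0,-0.108],[0.155,-0.22,-0.05,0,0,-0.108],[0.155,-0.22,-0.05,0,0,-0.108],[0.155,-0.22,-0.05,0,0,-0.108],[0.155,-0.22,-0.05,0,0,-0.108],[0.155,-0.22,-0.05,0,0,-0.108],[0.155,-0.22,-0.05,0,0,0]],
], gripper=1, grip_force=20)

```text
clock: 1.4
position: [0.5818, 0.1219, 0.1499]
ee_rot: [[0.396, 0.918, 0.0], [0.918, -0.396, -0.0], [-0.0, 0.0, -1.0]]
force: [0.1, 0.6, 0.3]
gripper_width: -0.0002
grip_force: 0.0
```

Run:
```python
from h import *
s=bot.observe();R=s['ee_rot'];print(s['clock'],s['position'],np.degrees(np.arctan2(R[1,1],R[0,1])),s['force'],s['gripper_width'],bot.tip_extent)
c=viewer.read_camera("wrist");cv2.imwrite("pics/w1.png",c['img']);np.save("pics/w1.npy",c,allow_pickle=True);print(np.round(c['cam_to_world'],3).tolist(),c['fx'])
for n,p in dict(foot=(.523,-.072,.07),tip=(.535,-.013,.0)).items():print(n,proj(c,p))
```

```text
1.4 [0.58183746 0.12185772 0.1499291 ] -23.31069615615817 [0.14343231 0.59505998 0.28316371] -0.00019232016390444818 0.019
[[0.919, -0.374, -0.127, 0.615], [-0.395, -0.87, -0.294, 0.197], [-0.0, 0.32, -0.947, 0.273], [0.0, 0.0, 0.0, 1.0]] 330.8851554391182
foot [349.9940137 477.5892976]
tip [333.97313235 365.29298508]
```

View pics/w1.png

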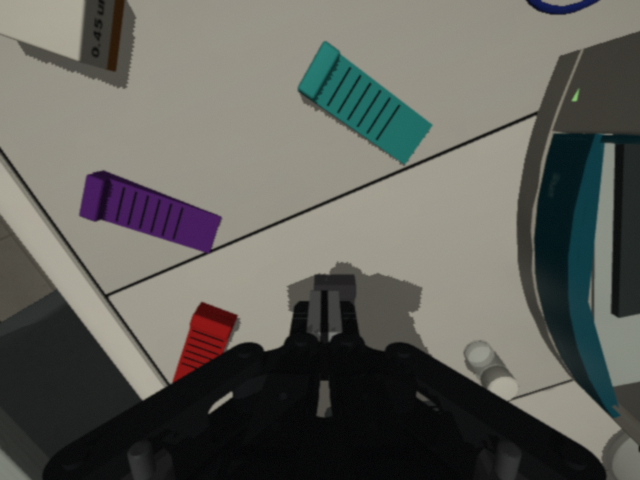

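The wrist view looks away from the work: the gripper hides the wedge, and only the other wedges and the white vial are visible. I'll refine the stirrer pose with a model overlay on the first top image.

Run:
```python
from h import *
from scipy.optimize import minimize
from scipy.ndimage import map_coordinates
c=viewer.read_camera("top")
img=cv2.imread("pics/top0.png")
g=cv2.GaussianBlur(img,(0,0),1.0).astype(float)
gm=sum(np.hypot(cv2.Sobel(g[:,:,k],-1,1,0),cv2.Sobel(g[:,:,k],-1,0,1)) for k in range(3))
def pts(p,n=60,a=.085,z=.07):
    x,y,t=p;s=np.linspace(-.8,.8,n)*a;o=np.full(n,a)
    q=np.concatenate([np.c_[s,o],np.c_[s,-o],np.c_[o,s],np.c_[-o,s]])
    R=np.array([[np.cos(t),-np.sin(t)],[np.sin(t),np.cos(t)]])
    w=q@R.T+[x,y];return np.array([proj(c,(*v,z)) for v in w])
def circ(p,r=.055,z=.075):
    a=np.linspace(0,2*np.pi,120);return np.array([proj(c,(p[0]+r*np.cos(b),p[1]+r*np.sin(b),z)) for b in a])
f=lambda p:-map_coordinates(gm,pts(p)[:,::-1].T,order=1).mean()
best=None
for dx in(-.004,0,.004):
  for dy in(-.004,0,.004):
    r=minimize(f,[.5635+dx,-.1517+dy,np.radians(-18)],method='Nelder-Mead',options=dict(initial_simplex=None,xatol=1e-5))
    if best is None or r.fun<best.fun:best=r
p=best.x;print(p[:2],np.degrees(p[2]),best.fun)
fc=lambda q:-map_coordinates(gm,circ(q)[:,::-1].T,order=1).mean()
rc=min((minimize(fc,[.5635+dx,-.1517+dy],method='Nelder-Mead') for dx in(-.003,0,.003) for dy in(-.003,0,.003)),key=lambda r:r.fun);print('circle',rc.x)
t=p[2];R=np.array([[np.cos(t),-np.sin(t)],[np.sin(t),np.cos(t)]]);print('foot',R@[-.063,.063]+p[:2])
u=cv2.resize(img[165:305,280:480],None,fx=4,fy=4,interpolation=cv2.INTER_CUBIC)
for q,col in((pts(p,a=.085),(0,0,255)),(circ(rc.x),(0,255,0))):
  for a,b in(q-[280,165]+.5)*4-.5:cv2.circle(u,(int(round(a)),int(round(b))),0,col,-1)
cv2.imwrite("pics/fit.png",u);cv2.imwrite("pics/top1.png",cv2.resize(c['img'][165:305,220:420],None,fx=4,fy=4))
```

```text
[ 0.56392778 -0.1533022 ] -18.852589187755292 -416.74403174572143
circle [ 0.51147595 -0.15236028]
foot [ 0.52466501 -0.07332449]
```

View pics/fit.png

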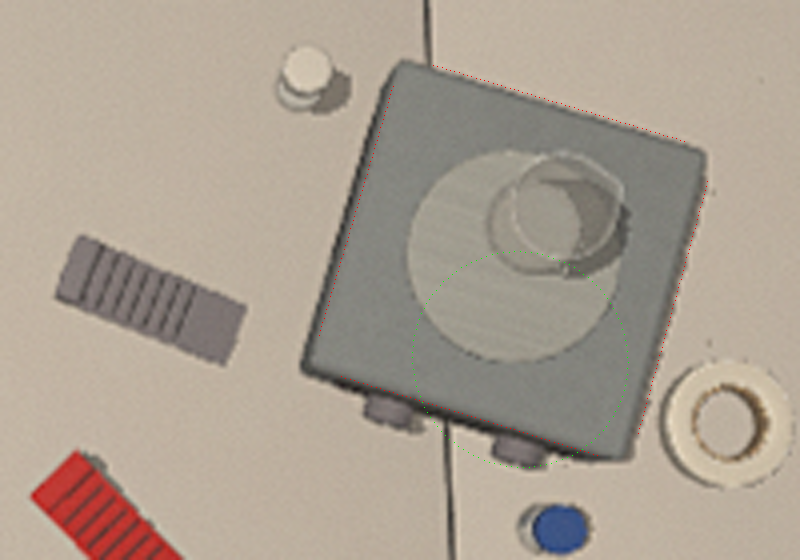

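View pics/top1.png

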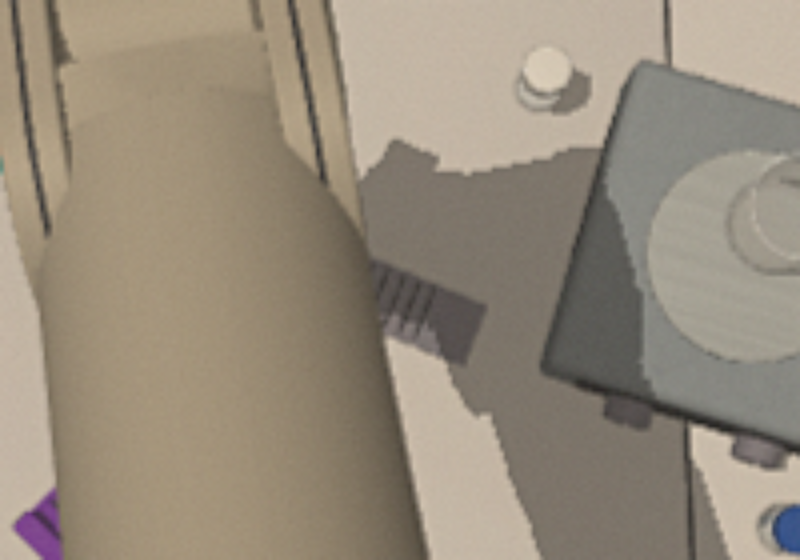

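The fitted top outline follows the stirrer's edges, which puts the foot at (0.5245, −0.073). The arm hides only the wedge's back half; the tip at crop (475,335) stays visible. Next I lower the hand behind the wedge and close up.

>>> drive_tool([
  [[0.0125,0,-0.15,0,0,0],[0.0125,0,-0.15,0,0,0],[0.0125,0,-0.15,0,0,0],[0.0125,0,-0.15,0,0,0],[0,0,0,0,0,0.004],[-0.0117,-0.0276,0,0,0,0],[-0.0117,-0.0276,0,0,0,0],[-0.0117,-0.0276,0,0,0,0],[-0.0117,-0.0276,0,0,0,0],[-0.0117,-0.0276,0,0,0,0]],
])

```text
clock: 2.75
position: [0.5793, 0.0951, 0.0305]
ee_rot: [[0.388, 0.922, 0.0], [0.922, -0.388, 0.0], [0.0, 0.0, -1.0]]
force: [-0.6, 0.3, 0.3]
gripper_width: -0.0004
grip_force: 0.0
```

>>> drive_tool([
  [[-0.0175,-0.0415,-0.02,0,0,0],[-0.0076,-0.0238,0,0,0,0.0075],[-0.0076,-0.0238,0,0,0,0.0075],[-0.0076,-0.0238,0,0,0,0.0075],[-0.0076,-0.0238,0,0,0,0.0075],[-0.0076,-0.0238,0,0,0,0.0075],[-0.0076,-0.0238,0,0,0,0.0075],[-0.0076,-0.0238,0,0,0,0.0075],[-0.0076,-0.0238,0,0,0,0.0075],[0,0,0,0,0,0]],
])

```text
clock: 4.0
position: [0.5637, 0.0486, 0.0264]
ee_rot: [[0.3, 0.954, 0.0], [0.954, -0.3, -0.0], [-0.0, 0.0, -1.0]]
force: [0.1, 0.0, 0.1]
gripper_width: 0.0001
grip_force: 0.0
```

Run:
```python
from h import *
c=viewer.read_camera("top");cv2.imwrite("pics/top2.png",cv2.resize(c['img'][205:285,290:390],None,fx=8,fy=7.5,interpolation=cv2.INTER_CUBIC) if 0 else cv2.resize(c['img'][210:280,290:390],None,fx=8,fy=8,interpolation=cv2.INTER_CUBIC))
s=bot.observe();print(s['force'],s['position'])
```

```text
[-0.96301877  0.67962534 -0.42850373] [0.56380451 0.048963   0.02637087]
```

View pics/top2.png

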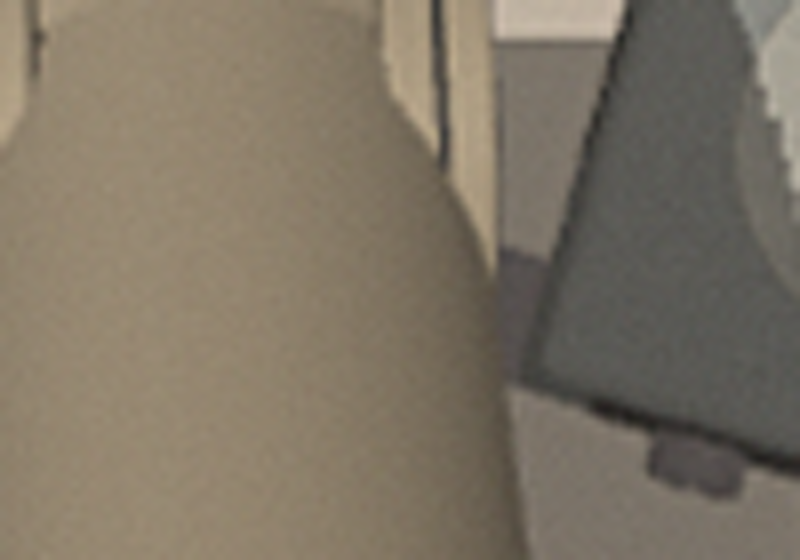

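The wedge now slips under the housing's edge: its far edge is near crop (525,253), its near edge near (518,385), and the arm hides the rest. I'll work out how well it lines up with the foot.

Run:
```python
from h import *
c=viewer.read_camera("top")
F=np.array([.5246,-.0733]);t=np.radians(-18.4);ex=np.array([np.cos(t),np.sin(t)]);ey=np.array([-ex[1],ex[0]])
for x,y,z in((508,245,.004),(545,260,.003),(512,384,.004),(525,389,.003)):
    p=ray(c,290+(x+.5)/8-.5,210+(y+.5)/8-.5,z)[:2];print(p,'stirrer frame rel foot mm',(p-F)@ex*1e3,(p-F)@ey*1e3)
```

```text
[ 0.55140272 -0.04582714] stirrer frame rel foot mm 16.760680699316715 34.52859248470292
[ 0.54709384 -0.05589575] stirrer frame rel foot mm 15.850227238963912 23.6146348616716
[ 0.513318   -0.04537536] stirrer frame rel foot mm -19.519610695708888 22.93587101803216
[ 0.51192316 -0.04897125] stirrer frame rel foot mm -19.70809464552098 19.083534973046117
```

Lateral error is about 1.5 mm and the heading is right. I keep pushing straight.

>>> drive_tool([
  [[-0.0037,-0.0115,0,0,0,0],[-0.0037,-0.0115,0,0,0,0],[-0.0037,-0.0115,0,0,0,0],[-0.0037,-0.0115,0,0,0,0],[-0.0037,-0.0115,0,0,0,0],[-0.0037,-0.0115,0,0,0,0],[-0.0037,-0.0115,0,0,0,0],[-0.0037,-0.0115,0,0,0,0],[-0.0037,-0.0115,0,0,0,0],[-0.0037,-0.0115,0,0,0,0]],
])

```text
clock: 5.35
position: [0.5564, 0.026, 0.0263]
ee_rot: [[0.3, 0.954, 0.0], [0.954, -0.3, -0.0], [0.0, 0.0, -1.0]]
force: [0.4, 0.7, -0.1]
gripper_width: -0.0001
grip_force: 0.3
```

>>> drive_tool([
  [[-0.0009,-0.0029,0,0,0,0],[-0.0009,-0.0029,0,0,0,0],[-0.0009,-0.0029,0,0,0,0],[-0.0009,-0.0029,0,0,0,0],[-0.0009,-0.0029,0,0,0,0],[-0.0009,-0.0029,0,0,0,0],[-0.0009,-0.0029,0,0,0,0],[-0.0009,-0.0029,0,0,0,0],[-0.0009,-0.0029,0,0,0,0],[-0.0009,-0.0029,0,0,0,0]],
])

```text
clock: 6.6
position: [0.5546, 0.0203, 0.0264]
ee_rot: [[0.3, 0.954, 0.0], [0.954, -0.3, 0.0], [0.0, 0.0, -1.0]]
force: [-0.6, 0.9, 0.2]
gripper_width: -0.0001
grip_force: 0.3
```

>>> drive_tool([
  [[-0.0008,-0.0024,0,0,0,0],[-0.0008,-0.0024,0,0,0,0],[-0.0008,-0.0024,0,0,0,0],[-0.0008,-0.0024,0,0,0,0],[-0.0008,-0.0024,0,0,0,0],[-0.0008,-0.0024,0,0,0,0],[-0.0008,-0.0024,0,0,0,0],[-0.0008,-0.0024,0,0,0,0],[-0.0008,-0.0024,0,0,0,0],[-0.0008,-0.0024,0,0,0,0]],
])

```text
clock: 7.85
position: [0.553, 0.0155, 0.0263]
ee_rot: [[0.3, 0.954, 0.0], [0.954, -0.3, -0.0], [0.0, 0.0, -1.0]]
force: [-0.3, 0.4, 0.7]
gripper_width: 0.0002
grip_force: 0.3
```

>>> drive_tool([
  [[-0.0008,-0.0024,0,0,0,0],[-0.0008,-0.0024,0,0,0,0],[-0.0008,-0.0024,0,0,0,0],[-0.0008,-0.0024,0,0,0,0],[-0.0008,-0.0024,0,0,0,0],[-0.0008,-0.0024,0,0,0,0],[-0.0008,-0.0024,0,0,0,0],[-0.0008,-0.0024,0,0,0,0],[-0.0008,-0.0024,0,0,0,0],[-0.0008,-0.0024,0,0,0,0]],
])

```text
clock: 9.1
position: [0.5514, 0.0107, 0.0264]
ee_rot: [[0.3, 0.954, 0.0], [0.954, -0.3, 0.0], [0.0, 0.0, -1.0]]
force: [-0.4, 0.4, 1.0]
gripper_width: 0.0003
grip_force: 0.3
```

>>> drive_tool([
  [[-0.0008,-0.0024,0,0,0,0],[-0.0008,-0.0024,0,0,0,0],[-0.0008,-0.0024,0,0,0,0],[-0.0008,-0.0024,0,0,0,0],[-0.0008,-0.0024,0,0,0,0],[-0.0008,-0.0024,0,0,0,0],[-0.0008,-0.0024,0,0,0,0],[-0.0008,-0.0024,0,0,0,0],[-0.0008,-0.0024,0,0,0,0],[-0.0008,-0.0024,0,0,0,0]],
])

```text
clock: 10.35
position: [0.5498, 0.0059, 0.0263]
ee_rot: [[0.3, 0.954, 0.0], [0.954, -0.3, 0.0], [0.0, 0.0, -1.0]]
force: [-0.2, -0.1, 0.1]
gripper_width: 0.0002
grip_force: 0.3
```

>>> drive_tool([
  [[-0.0006,-0.0019,0,0,0,0],[-0.0006,-0.0019,0,0,0,0],[-0.0006,-0.0019,0,0,0,0],[-0.0006,-0.0019,0,0,0,0],[-0.0006,-0.0019,0,0,0,0],[-0.0006,-0.0019,0,0,0,0],[-0.0006,-0.0019,0,0,0,0],[-0.0006,-0.0019,0,0,0,0],[-0.0006,-0.0019,0,0,0,0],[-0.0006,-0.0019,0,0,0,0]],
])

```text
clock: 11.6
position: [0.5487, 0.0026, 0.0264]
ee_rot: [[0.299, 0.954, 0.0], [0.954, -0.299, 0.0], [0.0, 0.0, -1.0]]
force: [1.1, 4.0, -1.1]
gripper_width: 0.0001
grip_force: 2.1
```

Run:
```python
from h import *
c=viewer.read_camera("scene");cv2.imwrite("pics/sc2.png",cv2.resize(c['img'][200:320,280:440],None,fx=5,fy=5,interpolation=cv2.INTER_CUBIC))
F=[]
for i in range(6): viewer.read_camera("top");F.append(bot.observe()['force'])
print(np.mean(F,0),np.std(F,0),bot.observe()['position'])
```

```text
[ 1.33870732  4.40345785 -0.69591051] [0.39744357 0.4182468  0.35365221] [0.54867653 0.00236535 0.02636041]
```

View pics/sc2.png

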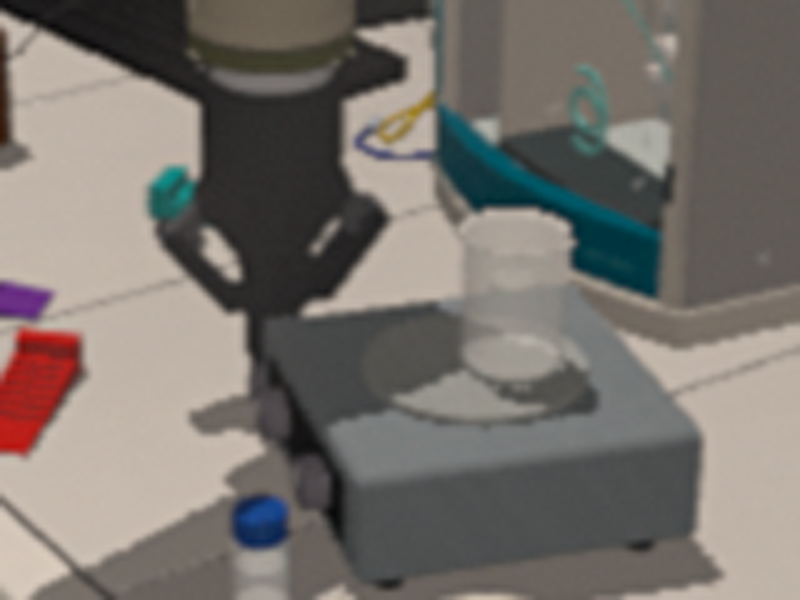

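The push is 4.6 N against the foot, just below the lift force, so the wedge is snug. The scene view shows the stirrer level and the beaker in place at crop (515,300). I withdraw, rise and move over the corner.

>>> drive_tool([
  [[0.015,0.0477,0,0,0,0],[0.015,0.0477,0,0,0,0],[0,0,0.17,0,0,0],[0,0,0.17,0,0,0],[0,0,0.17,0,0,0],[-0.05,-0.158,0,0,0,0],[-0.05,-0.158,0,0,0,0],[-0.05,-0.158,0,0,0,0],[0,0,0,0,0,0],[0,0,0,0,0,0]],
])

```text
clock: 13.2
position: [0.5249, -0.0728, 0.1283]
ee_rot: [[0.299, 0.954, 0.0], [0.954, -0.299, 0.0], [0.0, 0.0, -1.0]]
force: [0.1, -0.2, 1.0]
gripper_width: -0.0006
grip_force: 0.0
```

Run:
```python
from h import *
F=[]
for i in range(5): viewer.read_camera("scene");F.append(bot.observe()['force'])
print(np.mean(F,0),bot.observe()['position'])
```

```text
[-0.08714157 -0.13650405 -0.29529917] [ 0.5247978  -0.0727767   0.12824997]
```

>>> drive_tool([
  [[0,0,-0.035,0,0,0],[0,0,-0.035,0,0,0],[0,0,-0.035,0,0,0],[0,0,-0.035,0,0,0],[0,0,-0.035,0,0,0],[0,0,-0.004,0,0,0],[0,0,-0.004,0,0,0],[0,0,-0.004,0,0,0],[0,0,-0.004,0,0,0],[0,0,-0.004,0,0,0]],
])

```text
clock: 14.7
position: [0.5247, -0.0736, 0.0894]
ee_rot: [[0.3, 0.954, 0.0], [0.954, -0.3, 0.0], [0.0, 0.0, -1.0]]
force: [-0.6, 0.8, -0.3]
gripper_width: 0.0
grip_force: 0.0
```

>>> drive_tool([
  [[0,0,-0.001,0,0,0],[0,0,-0.001,0,0,0],[0,0,-0.001,0,0,0],[0,0,-0.001,0,0,0],[0,0,-0.001,0,0,0],[0,0,-0.001,0,0,0],[0,0,-0.001,0,0,0],[0,0,-0.001,0,0,0],[0,0,-0.001,0,0,0],[0,0,-0.001,0,0,0]],
])

```text
clock: 15.95
position: [0.5247, -0.0734, 0.0888]
ee_rot: [[0.3, 0.954, 0.0], [0.954, -0.3, 0.001], [0.001, -0.0, -1.0]]
force: [-8.6, 2.6, 22.3]
gripper_width: 0.0001
grip_force: 11.2
```

At 22 N the top stays at tool height 0.0888, so the corner doesn't sink. I lift the hand away.

>>> drive_tool([
  [[0,0,0,0,0,0],[0,0,0,0,0,0],[0,0,0.005,0,0,0],[0,0,0.01,0,0,0],[0,0,0.05,0,0,0],[0,0,0.15,0,0,0],[0,0,0.2,0,0,0],[0,0.2,0.2,0,0,0],[0,0.25,0,0,0,0],[0,0.25,0,0,0,0]],
])

```text
clock: 17.2
position: [0.5248, 0.0678, 0.2116]
ee_rot: [[0.3, 0.954, 0.002], [0.954, -0.3, 0.001], [0.001, 0.002, -1.0]]
force: [0.7, 0.1, -0.3]
gripper_width: -0.0001
grip_force: 0.0
```

>>> drive_tool([
  [[0,0.25,0,0,0,0],[0,0.25,0,0,0,0],[0,0.25,0,0,0,0],[0,0.25,0,0,0,0],[0,0,0,0,0,0],[0,0,0,0,0,0],[0,0,0,0,0,0],[0,0,0,0,0,0],[0,0,0,0,0,0],[0,0,0,0,0,0]],
])

```text
clock: 18.45
position: [0.5246, 0.2662, 0.2104]
ee_rot: [[0.3, 0.954, 0.0], [0.954, -0.3, 0.0], [0.0, 0.0, -1.0]]
force: [0.3, -0.0, 0.3]
gripper_width: -0.0002
grip_force: 0.0
```

Run:
```python
from h import *
c=viewer.read_camera("top");i=c['img'][165:305,280:480];b=cv2.imread("pics/top0.png")[165:305,280:480]
cv2.imwrite("pics/top3.png",cv2.resize(i,None,fx=4,fy=4,interpolation=cv2.INTER_CUBIC))
print(cv2.phaseCorrelate(b[:,75:].mean(2).astype(np.float64),i[:,75:].mean(2).astype(np.float64)),bot.observe()['clock'],bot.observe()['position'])
```

```text
((0.4563403743543617, -0.00537083039679942), 0.923931439646855) 18.5 [0.5246477  0.26629461 0.2103796 ]
```

View pics/top3.png

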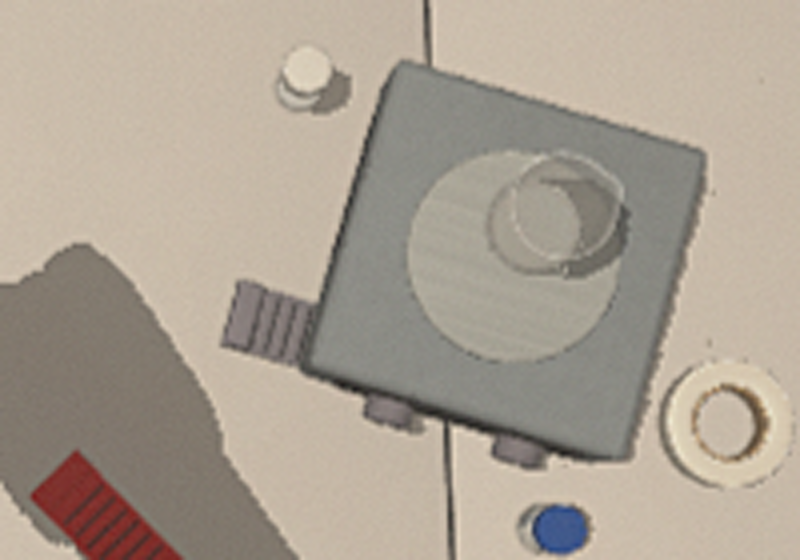

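The wedge sits square under the front-left foot, its back at about (232,315). The stirrer, beaker and vials are at the same pixels as before, and the hand is clear.

```bash
python3 -c "
from bench import order;print(order.hand_in())"
```

```text
the job is handed in; nothing more can be done
None
```

The wedge is snug under the stirrer's front-left foot, pushed to about 4.6 N (just under the lift point). A 22 N press above the foot showed no rocking, nothing else moved in the last top-camera view, the hand is clear, and the job was handed in at about 18.5 s.

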